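# Slide a towing-ball block onto a narrow rail and couple it

## Robot

A 6-joint arm with a two-finger parallel gripper is mounted at the origin on a cart in front of the work surface, level with it; the furniture and walls round the work are solid. World frame = base frame: x ahead of the robot, y to its left, z up, the work surface at z = 0. Lengths are in mm, angles in rad, forces in N, time in s.
With the tool pointing down it reaches from about 350 to 975 mm from the base axis. Payload 7.1 kg.
Tool frame: the origin (TCP) lies at the very end of the fingers, on their centre line; the grasp point (between the pads) lies 19 mm behind it (ctrl.grip_depth is the distance from the TCP to the grasp point, in mm); x points along the fingers, z is the direction in which the jaws open and shut, and the axes are right-handed (so a half turn about x gives the same grasp; the last joint's range is limited). The gripper opens to 88 mm and grips with 3 to 60 N. Pads are 20 mm wide; open, the fingers measure 115 mm over their backs; the gripper's body (75 mm by 178 mm) begins 61 mm behind the grasp point.
Start: joints at [-1.136, 0.423, 1.63, -0, 1.089, -0.019], TCP at [274.004, -561.717, 222.675] pointing down, gripper open.
Joint ranges: [-3, 3], [-0.9, 2.11], [0.09, 2.58], [-1.31, 4.45], [0.11, 2.69], [-2.54, 2.54]. Speed limits (rad/s): [2.39, 2.39, 3.01, 3.14, 3.14, 3.14].

## Interface

Orientations are given as a rotation vector (axis times angle).
In Python, from workcell import ctrl gives the robot as it stands. The module is installed in compiled form; this text tells all that it offers.
- The arm moves only by the tool send_rows, never from a script. Its argument "rows" is a list of rows, each a list of 4 numbers: the shift along the tool's x, y, z in mm, then the turn about the tool's x in rad. In form: [[x, y, z, turn], ...]. A call has 1 to 10 rows; each row shifts and turns the pose as measured when the row begins, along the tool's axes as they then stand; what a row does not reach is not made up. A row lasts 1/12 s, in which the tool goes at most 41.7 mm and 7.16 degrees, less where a joint would pass 70% of its speed; a pose out of reach is approached as far as the arm can. A call with a gripper value outside its range is refused whole. "fingers" is the opening, from 0 (shut) to 1 (fully open), set as the call begins (left out, the last holds). The fingers move at their own pace and stop on an object; the grip force is fixed at half the most. Time passes only in rows, so rows that do not move let the fingers close. It gives the time, the measured TCP pose, the force and the opening at its end, in the units of the state.
- ctrl.get_obs(): the state, without advancing time (a new reading comes with each control period).
- ctrl.get_image(name): name is "side" or "top"; returns a dict with "img" (400x640x3 uint8, red, green, blue), "depth" (400x640 float32, mm along the optical axis (not along the pixel's ray), 0 where there is no reading), "mtx" (3x3 intrinsics, pixels), "world_from_camera" (4x4, takes a point from camera to world coordinates). Camera axes: x right, y down, z forward; pixel columns grow to the right and rows downward; lengths in mm; the calibration is good to about 2 mm. A picture is of the moment at which its call begins.
- ctrl.close_job(): hands the job in, once; it reports no verdict.
The state is a dict: "t": time; "qpos": joint angles; "qvel": joint speeds; "joint_torque": joint torques, N m; "ee_pos": TCP position; "orientation": TCP orientation; "ft_force": force on the tool from outside, world axes, zero at the start; "moment": the same for the moment, N m; "width": finger opening in mm.
Only numpy, scipy, OpenCV 4.12 (cv2) and the standard library are available. Lean on these libraries where they do the work, as an engineer would, in place of code of your own. Each camera call takes 0.05 s, during which the arm holds its last target.

## Task

Push the yellow ball block, without lifting it or touching its ball with the gripper, off the loading deck and along the narrow rail until its front edge is against the blue end stop, lying straight and centred on the rail. Then press the raised coupler head fully down over the ball, and last press its red latch lever fully down. Do not knock the tools on the bench about.

Things in the scene. Friction and masses are not known exactly. Their poses are not given: they have to be found in the camera images.
- stand: Coupling stand fixed to the bench: grey base, blue uprights. Origin: underside of the base, below where the ball must end. x = slide direction (deck to end stop), z up. Base 10 mm thick: x -228 to +58, y -75 to +75 mm, and x -55 to +55, y -180 to -75 mm.
- deck (a point): Middle of the top of the aluminium loading deck, 140 (along the stand's x) x 180 x 12 mm: stand x -225 to -85, y -90 to +90 mm, top 70 mm above the bench. No side guides. Axes as the stand's.
- seat (a point): Point on top of the narrow steel rail that lies under the ball when the block is home (stand x = y = 0). The rail is flush with the deck, 36 mm wide (y -18 to +18), 70 mm above the bench, from the deck to x = +28 mm, where the blue end stop begins (36 mm wide, 26 mm above the rail). No side guides: a block off the rail falls.
- hinge (a point): Middle of the coupler head's hinge, on the blue tower beside the rail: stand x = 0, y = -120, z = 125 mm. The axis runs along the stand's x. The tower spans x -41 to +41 mm and is 138 mm high.
- ball_block: Loose yellow slab with a steel towing ball, 0.7 kg (varies by 20 %). Slab 100 x 90 x 28 mm: x from -72 (rear face, push here) to +28 mm (front edge), y -45 to +45 mm. Origin: underside of the slab below the ball. Starts on the deck, turned up to 0.2 rad and up to 20 mm off the rail's line. Home: at the stand's x = y = 0, axes along the stand's.
- tow_ball: Polished ball of 40 mm diameter on a 22 mm neck, fixed on the block; origin: centre of the ball, 55 mm above the slab's underside. Not to be touched by the gripper.
- coupler (a joint): Angle of the grey coupler head: 0 = down on the ball (its stop; the arm then points to stand +y), grows as raised, 1.25 = fully up; starts 0.95 to 1.15. Stiff hinge (0.42 N m), stays where left; 2 to 5 N at the nose moves it. The latch lever must be up while the head is lowered.
- cup (a point): Middle of the coupler head's cup, 120 mm from the hinge along the arm, at the ball's centre when coupled. The cup opens downwards: bore 47 mm, flared mouth 60 mm wide inside, 68 mm outside, its rim 13 mm below this point. Site axes: x along the hinge, y along the arm away from the hinge, z up when the head is down.
- nose (a point): Pressing point on the upper face of the head's flat nose: 165 mm from the hinge along the arm, 29 mm above the line hinge - cup middle. The flat top (34 mm wide along the hinge axis) runs from 90 to 185 mm from the hinge. Axes as point cup.
- latch (a joint): Angle of the red latch lever on the head: 0 = up (open), 0.9 = fully down, flat over the arm; starts 0 to 0.1. Stiff (0.14 N m), stays where left; 2 to 4 N at the tip moves it. Its pivot lies across the arm, 75 mm from the head's hinge and 34 mm above the line hinge - cup middle; the lever points back towards the hinge.
- latch_tip (a point): Pressing point on the upper face of the red lever (26 mm wide), 75 mm from its pivot and 10 mm above the lever's middle line. With the head down and lever open it lies at stand y = -84, z = 224 mm; pressed down it swings to y = -120, z = 169 mm.
- spanner: Bystander: combination spanner, 30 x 186 x 8 mm; origin at the middle of its underside. Leave alone.
- v_block: Bystander: grey ground V block, 50 x 60 x 40 mm; origin at the middle of its underside. Leave alone.
- screwdriver: Bystander: screwdriver with yellow handle, 27 x 170 x 26 mm; origin at the middle of its underside. Leave alone.

How it is judged (in metres and radians):
On the way, in this order (a step that is already met when the one before it is completed fails the run):
1. the ball block lies on the narrow rail against the end stop, centred and straight, the coupler head still raised (x of ball_block in the frame of stand between -0.005 and 0.005 m and y of ball_block in the frame of stand between -0.009 and 0.009 m and z of ball_block in the frame of stand between 0.066 and 0.074 m and angle between the x axis of ball_block and the x axis of stand, either way round below 0.14 rad and angle between ball_block's own z axis and vertical below 0.06 rad and value of joint coupler above 0.3 rad), for 0.2 s.
2. the coupler head is fully down over the ball, the latch lever still up (x of ball_block in the frame of stand between -0.005 and 0.005 m and y of ball_block in the frame of stand between -0.006 and 0.006 m and z of ball_block in the frame of stand between 0.066 and 0.074 m and angle between the x axis of ball_block and the x axis of stand, either way round below 0.14 rad and angle between ball_block's own z axis and vertical below 0.06 rad and value of joint coupler below 0.05 rad and value of joint latch below 0.5 rad), for 0.1 s.
3. the latch lever is pressed down (value of joint coupler below 0.05 rad and value of joint latch above 0.78 rad), for 0.1 s.
At the end, for the whole second after the job is handed in: The ball block lies on the rail, not tilted (0.06 rad), straight (0.14 rad), within 5 mm of home along the rail and 6 mm across it; the coupler head is down over the ball (below 0.05 rad), the latch lever down (above 0.78 of 0.9 rad); all at rest (all of step 3 and x of ball_block in the frame of stand between -0.005 and 0.005 m and y of ball_block in the frame of stand between -0.006 and 0.006 m and z of ball_block in the frame of stand between 0.066 and 0.074 m and angle between the x axis of ball_block and the x axis of stand, either way round below 0.14 rad and angle between ball_block's own z axis and vertical below 0.06 rad and linear speed of ball_block below 0.01 m/s); the robot touches nothing.
It fails at once if the block is lifted more than 12 mm off the deck or rail (z of ball_block in the frame of stand above 0.082 m).
It fails at once if the block falls or tips off the support (z of ball_block in the frame of stand below 0.055 m or angle between ball_block's own z axis and vertical above 0.3 rad).
It fails at once if the gripper touches the ball (over 1.5 N) (contact force between the fingers and tow_ball above 1.5 N).
It fails at once if the spanner, V block or screwdriver is pushed more than 30 mm away (distance of any of spanner, v_block, screwdriver from where it was at the start of the episode above 0.03 m).
It also fails if it takes over 69 s, if anything falls off the work surface, if the arm or the gripper's body presses on something with over 40 N, if the wrist force passes 120 N, or if a joint passes its speed limit or range.

## Working session

There is one attempt and no reset: what is moved stays moved. The work goes in short steps, Python scripts to look and compute and a tool call to move; the robot and the scene stay as the last step left them, time stands still between calls to the robot, and variables do not carry over. Pictures are saved under pics/ and viewed, and the job is handed in when it is done.

Besides the shell and the picture viewer there is one more tool, called as name(argument=value, ...) on one line, values as JSON. send_rows: Moves the arm, as the interface text tells. Its arguments: {"type":"object","properties":{"rows":{"type":"array"},"fingers":{"type":"number"}},"required":["rows"]}

```bash
mkdir -p pics
python3 - <<'E'
from workcell import ctrl
import cv2,numpy as np
o=ctrl.get_obs();print(o)
for n in("side","top"):
    d=ctrl.get_image(n);cv2.imwrite(f"pics/{n}0.png",d["img"][:,:,::-1]);np.savez(f"{n}0.npz",**d)
    print(n,d["mtx"].round(1).tolist(),d["world_from_camera"].round(3).tolist())
E
```

```text
{'t': 0.0, 'qpos': array([-1.13597440e+00,  4.23814341e-01,  1.63066167e+00, -2.91891259e-05,
        1.08856111e+00, -1.90206258e-02]), 'qvel': array([-0.00068335, -0.00057238, -0.00077675,  0.00208994, -0.00018205,
        0.00095472]), 'joint_torque': array([-1.42357883e-03, -5.44630587e+01, -2.73669469e+01,  6.41439599e-02,
        2.25898437e-02, -9.70142742e-05]), 'ee_pos': array([ 273.79573435, -561.24941458,  221.92935572]), 'orientation': array([ 0.86951621,  1.39162344, -0.86825866]), 'ft_force': array([-0.8867203 ,  1.60582588, -0.2776275 ]), 'moment': array([-7.84920547e-03, -5.39015334e-05, -1.28766197e-02]), 'width': 87.59537007787958}
side [[382.1, 0.0, 323.6], [0.0, 382.1, 199.4], [0.0, 0.0, 1.0]] [[-0.339, -0.514, 0.788, -380.857], [-0.941, 0.196, -0.277, 519.699], [-0.012, -0.835, -0.55, 763.029], [0.0, 0.0, 0.0, 1.0]]
top [[430.7, 0.0, 314.8], [0.0, 430.7, 200.7], [0.0, 0.0, 1.0]] [[0.025, -0.978, 0.206, 265.948], [-1.0, -0.024, 0.006, 196.021], [-0.001, -0.206, -0.979, 1402.368], [0.0, 0.0, 0.0, 1.0]]
```

View pics/side0.png

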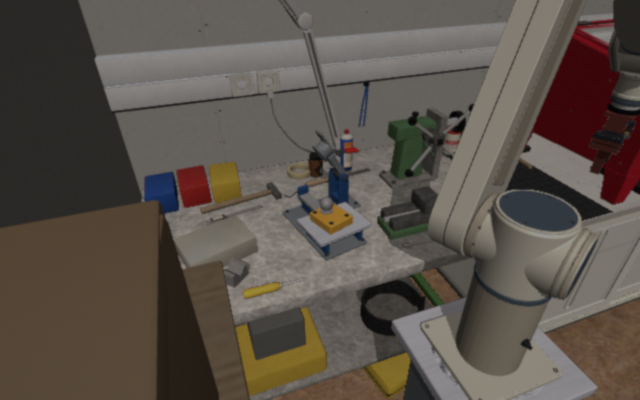

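View pics/top0.png

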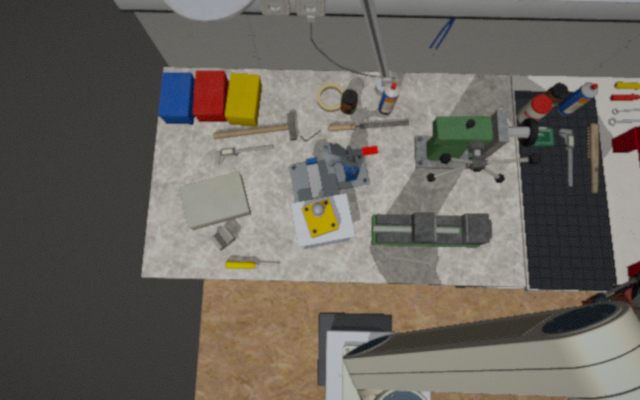

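The top view shows the deck and yellow block around (322,218), the rail and cup above it at about (320,180), and the tower and red latch on the right at about (345,165). Next I'll crop and zoom.

Run:
```python
import cv2,numpy as np
t=np.load("top0.npz");s=np.load("side0.npz")
cv2.imwrite("pics/t1.png",cv2.resize(t["img"][130:260,265:405,::-1],None,fx=5,fy=4.6,interpolation=cv2.INTER_CUBIC))
cv2.imwrite("pics/s1.png",cv2.resize(s["img"][125:260,270:400,::-1],None,fx=4.4,fy=4.4,interpolation=cv2.INTER_CUBIC))
```

```text
(no output)
```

View pics/t1.png

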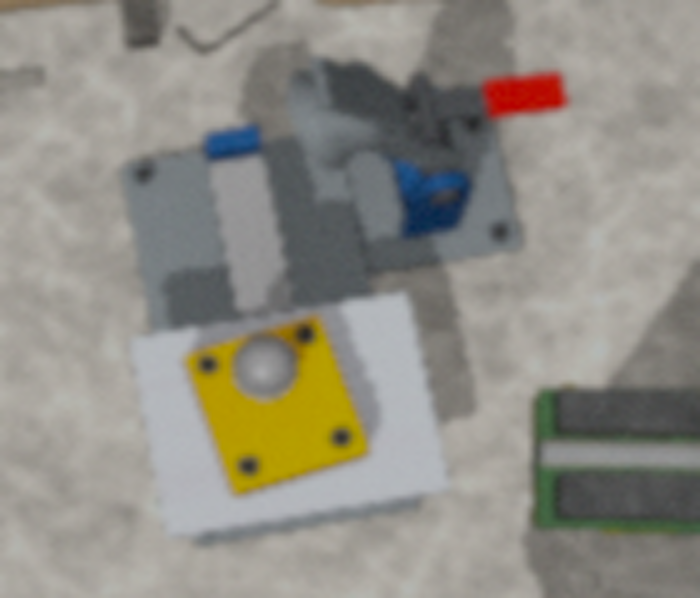

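View pics/s1.png

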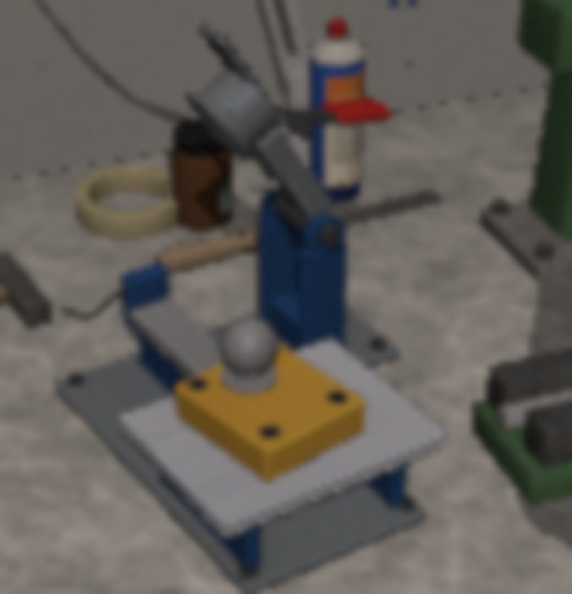

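```bash
cat > h.py <<'E'
import cv2,numpy as np
def ray(d,uv,z):
    uv=np.atleast_2d(uv).astype(float);K=d["mtx"];T=d["world_from_camera"]
    r=np.c_[(uv-[K[0,2],K[1,2]])/[K[0,0],K[1,1]],np.ones(len(uv))]@T[:3,:3].T
    c=T[:3,3];return c+r*((z-c[2])/r[:,2])[:,None]
def proj(d,p):
    T=d["world_from_camera"];q=(np.atleast_2d(p)-T[:3,3])@T[:3,:3];q=q/q[:,2:];return (q@d["mtx"].T)[:,:2]
def big(m):
    c,_=cv2.findContours(m.astype(np.uint8),cv2.RETR_EXTERNAL,cv2.CHAIN_APPROX_NONE);return max(c,key=cv2.contourArea)
def rect(d,m,z,up=1):
    c=big(m)[:,0,:].astype(float)/up
    if up>1:c=c+0.5/up-0.5
    w=ray(d,c,z)[:,:2]
    return w,cv2.minAreaRect(w.astype(np.float32))
def upm(d,f,up=6):
    im=cv2.resize(d["img"],None,fx=up,fy=up,interpolation=cv2.INTER_CUBIC)
    return f(cv2.cvtColor(im,cv2.COLOR_RGB2HSV))
E
python3 - <<'E'
from h import *
for n,roi in(("top",(265,130,405,260)),("side",(270,125,400,260))):
    d=np.load(n+"0.npz");up=6
    hsv=cv2.cvtColor(cv2.resize(d["img"],None,fx=up,fy=up,interpolation=cv2.INTER_CUBIC),cv2.COLOR_RGB2HSV)
    R=np.zeros(hsv.shape[:2],bool);R[roi[1]*up:roi[3]*up,roi[0]*up:roi[2]*up]=1
    H,S,V=cv2.split(hsv)
    yel=(H>15)&(H<32)&(S>150)&(V>(150 if n=="side" else 100))&R
    w,r=rect(d,yel,98,up);print(n,"yel",[np.round(x,2) for x in r], cv2.boxPoints(r).round(1).tolist())
    m=d["img"]
    for uv in ([(300,225),(340,225),(330,240),(318,180),(317,170),(300,180)] if n=="top" else [(310,225),(345,232),(340,215),(310,203)]): print(uv,m[uv[1],uv[0]],hsv[uv[1]*up,uv[0]*up], d["depth"][uv[1],uv[0]])
E
```

```text
top yel [array([488.63, 186.87]), array([99.1 , 87.24]), np.float64(19.97)] [[427.20001220703125, 211.0], [457.0, 129.0], [550.0999755859375, 162.8000030517578], [520.2999877929688, 244.8000030517578]]
(300, 225) [180 185 188] [105  11 187] 1343.6545
(340, 225) [173 173 179] [116  10 171] 1340.8772
(330, 240) [167 169 174] [113  11 184] 1338.5437
(318, 180) [147 148 146] [ 60   2 148] 1379.3965
(317, 170) [145 146 145] [  0   2 150] 1383.5507
(300, 180) [118 123 126] [103  18 128] 1435.3337
side yel [array([473.58, 162.63]), array([0.5, 3.4]), np.float64(67.89)] [[471.8999938964844, 163.0], [475.1000061035156, 161.8000030517578], [475.29998779296875, 162.1999969482422], [472.1000061035156, 163.5]]
(310, 225) [136 133 136] [150   6 136] 1140.537
(345, 232) [134 131 135] [143   8 136] 1116.1818
(340, 215) [150 110  42] [ 19 184 150] 1138.0139
(310, 203) [103 101 100] [ 10   7 103] 1246.9984
```

Run:
```python
from h import *
up=6
for n,roi in(("top",(280,185,365,255)),("side",(290,195,380,260))):
    d=np.load(n+"0.npz")
    hsv=cv2.cvtColor(cv2.resize(d["img"],None,fx=up,fy=up,interpolation=cv2.INTER_CUBIC),cv2.COLOR_RGB2HSV)
    R=np.zeros(hsv.shape[:2],bool);R[roi[1]*up:roi[3]*up,roi[0]*up:roi[2]*up]=1
    H,S,V=cv2.split(hsv)
    if n=="side": yel=(H>12)&(H<32)&(S>140)&(V>128)&R
    else: yel=(H>15)&(H<32)&(S>150)&(V>100)&R
    w,r=rect(d,yel,98,up);print(n,"yel",[np.round(x,2) for x in r])
    # deck: unsat, bright
    if n=="top": dk=((S<25)&(V>160)|yel)&R
    else: dk=((S<22)&(V>112)&((H>110)|(S<8))|yel)&R
    dk=cv2.morphologyEx(dk.astype(np.uint8),cv2.MORPH_CLOSE,np.ones((9,9)));dk=cv2.morphologyEx(dk,cv2.MORPH_OPEN,np.ones((25,25)))
    w,r=rect(d,dk>0,70,up);print(n,"deck",[np.round(x,2) for x in r],cv2.boxPoints(r).round(1).tolist())
    im=cv2.resize(d["img"],None,fx=up,fy=up)[:,:,::-1].copy();cv2.drawContours(im,[big(dk)],-1,(0,0,255),1);cv2.drawContours(im,[big(yel)],-1,(255,0,0),1)
    cv2.imwrite(f"pics/m_{n}.png",im[roi[1]*up:roi[3]*up,roi[0]*up:roi[2]*up])
    if n=="top":
        R=np.zeros(hsv.shape[:2],bool);R[164*up:190*up,300*up:325*up]=1
        ra=(S<12)&(V>137)&(V<158)&R
        ra=cv2.morphologyEx(ra.astype(np.uint8),cv2.MORPH_OPEN,np.ones((13,13)))
        w,r=rect(d,ra>0,70,up);print("rail",[np.round(x,2) for x in r],cv2.boxPoints(r).round(1).tolist())
```

```text
top yel [array([488.63, 186.87]), array([99.1 , 87.24]), np.float64(19.97)]
top deck [array([473.54, 180.  ]), array([191.1 , 267.19]), np.float64(1.44)] [[374.70001220703125, 311.20001220703125], [381.3999938964844, 44.0], [572.4000244140625, 48.79999923706055], [565.7000122070312, 315.8999938964844]]
rail [array([622.95, 209.54]), array([84.78, 34.33]), np.float64(12.39)] [[577.9000244140625, 217.1999969482422], [585.2000122070312, 183.6999969482422], [668.0, 201.89999389648438], [660.7000122070312, 235.39999389648438]]
side yel [array([486.98, 191.69]), array([99.39, 87.23]), np.float64(19.65)]
side deck [array([473.13, 244.95]), array([144.01,  54.  ]), np.float64(13.14)] [[396.8999938964844, 254.89999389648438], [409.1000061035156, 202.3000030517578], [549.4000244140625, 235.0], [537.0999755859375, 287.6000061035156]]
```

View pics/m_top.png

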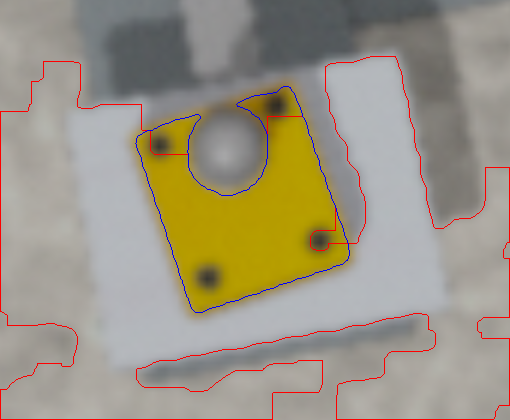

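View pics/m_side.png

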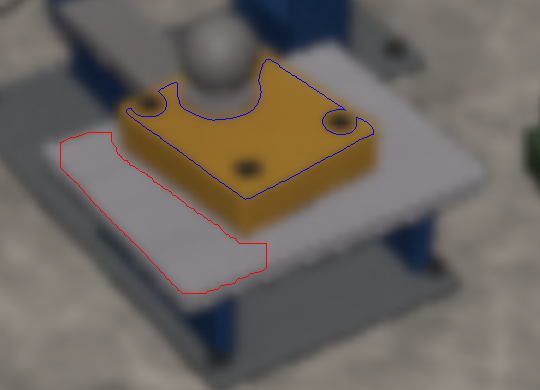

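```bash
cat >> h.py <<'E'
def pts(d):
    K=d["mtx"];T=d["world_from_camera"];v,u=np.mgrid[0:400,0:640];z=d["depth"].astype(float)
    P=np.stack([(u-K[0,2])/K[0,0]*z,(v-K[1,2])/K[1,1]*z,z],-1);return P@T[:3,:3].T+T[:3,3]
E
python3 - <<'E'
from h import *
up=6
for n,roi in(("top",(275,130,375,260)),("side",(270,125,400,260))):
    d=np.load(n+"0.npz");P=pts(d)
    z=P[...,2]
    print(n,"bench z",np.median(z[200:210,385:395]) if n=="top" else np.median(z[270:280,330:350]))
    m=np.zeros((400,640),bool);x0,y0,x1,y1=roi;m[y0:y1,x0:x1]=1
    zz=z[m];h,_=np.histogram(zz,np.arange(-10,320,5));print(h.tolist())
    dk=m&(z>50)&(z<116)&(P[...,0]<555+0.2*(180-P[...,1]))
    Z=cv2.resize(np.where(m,z,0).astype(np.float32),None,fx=up,fy=up,interpolation=cv2.INTER_LINEAR)
    b=(Z>35)
    vis=np.clip(z[y0:y1,x0:x1],0,250).astype(np.uint8);cv2.imwrite(f"pics/z_{n}.png",cv2.resize(vis,None,fx=4,fy=4,interpolation=cv2.INTER_NEAREST))
E
```

```text
top bench z 0.055969870135527344
[522, 3439, 2809, 1171, 782, 86, 46, 64, 39, 25, 11, 12, 9, 14, 137, 1030, 772, 54, 19, 24, 164, 540, 159, 5, 5, 4, 11, 28, 64, 62, 52, 15, 7, 5, 8, 10, 4, 10, 6, 8, 13, 5, 66, 123, 79, 12, 15, 23, 25, 49, 58, 75, 39, 13, 14, 13, 6, 15, 13, 14, 24, 14, 0, 0, 0]
side bench z -0.24257867377218645
[94, 3700, 3530, 827, 759, 445, 360, 329, 225, 222, 208, 217, 249, 238, 451, 846, 711, 227, 229, 241, 233, 593, 207, 125, 135, 115, 131, 130, 129, 131, 99, 61, 48, 49, 41, 32, 33, 18, 17, 23, 37, 50, 67, 97, 53, 38, 29, 36, 34, 43, 33, 39, 33, 18, 10, 6, 8, 6, 6, 7, 15, 5, 0, 0, 0]
```

View pics/z_top.png

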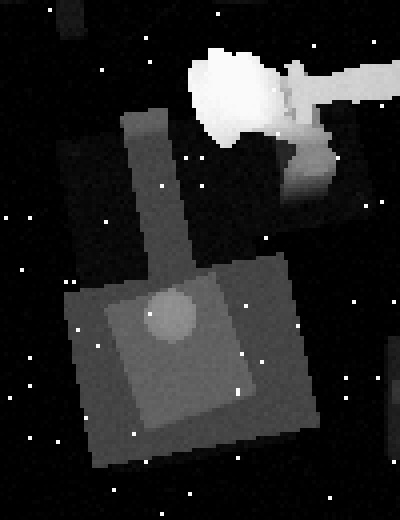

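Run:
```python
from h import *
d=np.load("top0.npz");P=pts(d);z=cv2.medianBlur(P[...,2].astype(np.float32),3)
m=np.zeros((400,640),np.uint8);m[150:255,285:362]=1
for lo in (35,):
    s=((z>lo)&(m>0)).astype(np.uint8)
    dk=cv2.morphologyEx(s,cv2.MORPH_OPEN,np.ones((21,21)))
    c=big(dk);M=cv2.minAreaRect(c);print("px",M)
    # subpixel lines on each side in world plane 70
    w=ray(d,c[:,0],70)[:,:2];r=cv2.minAreaRect(w.astype(np.float32));print(r)
    vv,uu=np.nonzero(dk);W=ray(d,np.c_[uu,vv],70)[:,:2];mu=W.mean(0);C=np.cov((W-mu).T);ev,V=np.linalg.eigh(C);print("moments",mu,np.sqrt(12*ev),np.degrees(np.arctan2(V[1,0],V[0,0])))
# rail
s=((z>55)&(z<85)).astype(np.uint8);R=np.zeros_like(s);R[166:192,300:330]=1
s=cv2.morphologyEx(s&R,cv2.MORPH_OPEN,np.ones((5,5)))
rows=[];
for v in range(167,191):
    u=np.nonzero(s[v])[0]
    if len(u)>5: rows.append((u.mean(),v,len(u)))
rows=np.array(rows);print(rows[:,2])
W=ray(d,rows[:,:2],70)[:,:2];f=cv2.fitLine(W.astype(np.float32),cv2.DIST_HUBER,0,.01,.01).ravel();print("rail line",f,np.degrees(np.arctan2(f[1],f[0])),"width mm",np.median(rows[:,2])*1338/430.7)
# stop
for z0,lo,hi in((96,85,108),):
    s=((z>lo)&(z<hi)).astype(np.uint8);R[:]=0;R[150:170,295:330]=1;s&=R
    vv,uu=np.nonzero(s);print("stop",ray(d,np.c_[uu,vv],z0).mean(0),len(vv))
# blue stop colour
hsv=cv2.cvtColor(d["img"],cv2.COLOR_RGB2HSV);b=((hsv[...,0]>95)&(hsv[...,0]<125)&(hsv[...,1]>120)).astype(np.uint8);R[:]=0;R[150:170,295:325]=1
vv,uu=np.nonzero(b&R);print(uu.min(),uu.max(),vv.min(),vv.max(),ray(d,[[uu.mean(),vv.mean()]],96))
```

```text
px ((322.0, 219.5), (45.0, 56.0), 90.0)
((487.6925354003906, 180.28619384765625), (142.78233337402344, 176.2625274658203), 1.4366391897201538)
moments [487.36820694 180.4583047 ] [135.93081612 171.15446114] -169.7457809561037
[11. 11. 11. 12. 12. 11. 11. 11. 12. 12. 12. 11. 11. 12. 12. 12. 11. 11.
 12. 12. 12. 11. 11. 11.]
rail line [9.7868252e-01 2.0537910e-01 6.1903613e+02 2.0853831e+02] 11.851691 width mm 34.17227768748549
stop [672.52925119 220.11700598  96.        ] 60
306 316 158 163 [[670.02522587 218.39066377  96.        ]]
```

Run:
```python
from h import *
d=np.load("top0.npz");P=pts(d);z=cv2.medianBlur(P[...,2].astype(np.float32),3)
up=6
Z=cv2.resize(z,None,fx=up,fy=up,interpolation=cv2.INTER_NEAREST)
m=np.zeros(Z.shape,np.uint8);m[160*up:255*up,285*up:362*up]=1
s=((Z>40)&(m>0)).astype(np.uint8)
dk=cv2.morphologyEx(s,cv2.MORPH_OPEN,cv2.getStructuringElement(cv2.MORPH_ELLIPSE,(101,101)))
w,r=rect(d,dk>0,70,up);print("deck",r)
c=w
# edge fits per side, in guessed frame
yaw=0.208
for it in range(3):
    R=np.array([[np.cos(yaw),np.sin(yaw)],[-np.sin(yaw),np.cos(yaw)]]);q=(c-np.array([487.5,180.4]))@R.T
    L={}
    for name,ax,sg,half in(("x-",0,-1,70),("x+",0,1,70),("y-",1,-1,90),("y+",1,1,90)):
        sel=(abs(q[:,ax]-sg*half)<8)&(abs(q[:,1-ax])<(70 if ax==0 else 50))
        p=np.polyfit(q[sel,1-ax],q[sel,ax],1);L[name]=p
    print({k:v.round(3).tolist() for k,v in L.items()})
    cx=(L["x-"][1]+L["x+"][1])/2;cy=(L["y-"][1]+L["y+"][1])/2
    dyaw=np.average([-L["x-"][0],-L["x+"][0],L["y-"][0],L["y+"][0]]);print("yaw",yaw,"d",dyaw,"ctr",np.array([487.5,180.4])+np.array([cx,cy])@R)
    yaw+=dyaw
```

```text
deck ((492.9781188964844, 181.4615478515625), (151.59547424316406, 179.6678009033203), 12.067330360412598)
{'x-': [0.0, -69.332], 'x+': [-0.005, 70.106], 'y-': [-0.0, -89.003], 'y+': [0.002, 88.699]}
yaw 0.208 d 0.0016778906627179333 ctr [487.91002417 180.33118852]
{'x-': [0.002, -69.333], 'x+': [-0.003, 70.106], 'y-': [-0.002, -89.003], 'y+': [0.001, 88.704]}
yaw 0.20967789066271791 d 8.342226095963464e-05 ctr [487.90935019 180.33429379]
{'x-': [0.001, -69.341], 'x+': [-0.003, 70.106], 'y-': [-0.002, -89.003], 'y+': [0.001, 88.704]}
yaw 0.20976131292367756 d 8.956398412350545e-05 ctr [487.90529652 180.33345366]
```

```bash
cat >> h.py <<'E'
from scipy.spatial.transform import Rotation as Ro
PSI=0.209;O=np.array([639.6,212.6])   # stand pose (top camera)
c_,s_=np.cos(PSI),np.sin(PSI);RS=np.array([[c_,-s_],[s_,c_]])
def tost(p): return (np.atleast_2d(p)[:,:2]-O)@RS
def tow(p): return np.atleast_2d(p)@RS.T+O
def st():
    from workcell import ctrl
    o=ctrl.get_obs();R=Ro.from_rotvec(o["orientation"]).as_matrix()
    yaw=np.arctan2(R[1,1],R[0,1])  # heading of tool y, world
    print("t %.2f"%o["t"],"w",o["ee_pos"].round(1),"stand",tost(o["ee_pos"]).round(1),"tooly-yaw rel stand %.3f"%((yaw-PSI+np.pi)%(2*np.pi)-np.pi),"F",o["ft_force"].round(1),"width",round(o["width"],1),"q",o["qpos"].round(2))
    return o,R
def to(xs,ys,z,stand=True):
    o,R=st();p=tow([xs,ys])[0] if stand else np.array([xs,ys]);d=R.T@(np.r_[p,z]-o["ee_pos"]);print("shift",d.round(1));return d
E
python3 - <<'E'
from h import *
o,R=st();print(R.round(3))
d=np.load("top0.npz");P=pts(d)
print("vise max z",np.percentile(P[210:245,370:490,2],99),P[215:240,372:490].reshape(-1,3).min(0),P[215:240,372:490].reshape(-1,3).max(0))
to(375,150,250,False)
print("block",tost([[488.63,186.87]]))
E
```

```text
t 0.10 w [ 273.8 -561.3  222. ] stand [[-518.4 -681.1]] tooly-yaw rel stand 0.245 F [0.5 0.6 1. ] width 87.7 q [-1.14  0.42  1.63 -0.    1.09 -0.02]
[[-0.001  0.899  0.438]
 [ 0.001  0.438 -0.899]
 [-1.     0.    -0.001]]
vise max z 116.2095739765806 [ 265.94807152 -374.77711865   -7.64751091] [ 527.2549642   196.02105369 1402.36827417]
t 0.10 w [ 273.8 -561.3  222. ] stand [[-518.4 -681.1]] tooly-yaw rel stand 0.245 F [0.5 0.6 1. ] width 87.7 q [-1.14  0.42  1.63 -0.    1.09 -0.02]
shift [ -27.2  402.8 -595. ]
block [[-153.02323037    6.15343552]]
```

send_rows(rows=[[-8, 10, -14, 0], [-8, 22, -29, 0], [-8, 22, -29, 0], [-4, 22, -29, 0], [0, 22, -29, 0], [0, 22, -29, 0], [0, 22, -29, 0], [0, 22, -29, 0], [0, 22, -29, 0], [0, 22, -29, 0]], fingers=0.65)

```text
t: 0.93
ee_pos: [339.5, -214.1, 247.6]
orientation: [0.878, 1.391, -0.876]
ft_force: [0.8, -0.2, -0.1]
width: 56.9
```

```bash
python3 -c "
from h import *
to(-235,-5.5,240)"
```

```text
t 0.93 w [ 339.5 -214.1  247.6] stand [[-382.1 -355.1]] tooly-yaw rel stand 0.234 F [ 0.8 -0.2 -0.1] width 56.9 q [-0.59  0.05  2.07  0.    1.03  0.53]
shift [   8.7  224.4 -305.8]
```

send_rows(rows=[[0, 22, -30, 0], [0, 22, -30, 0], [0, 22, -30, 0], [0, 22, -30, 0], [0, 22, -30, 0], [0, 22, -30, 0], [0, 22, -30, 0], [0, 22, -30, 0], [0, 22, -30, 0], [0, 22, -30, 0.09]])

```text
t: 1.77
ee_pos: [406.7, 169.9, 248.9]
orientation: [0.948, 1.358, -0.945]
ft_force: [0.7, -0.6, -0.1]
width: 57.0
```

```bash
python3 -c "
from h import *
to(-235,-5.5,79)"
```

```text
t 1.77 w [406.7 169.9 248.9] stand [[-236.7    6.5]] tooly-yaw rel stand 0.143 F [ 0.7 -0.6 -0.1] width 57.0 q [0.37 0.11 1.99 0.   1.04 1.58]
shift [ 1.698e+02 -1.000e-01  1.270e+01]
```

send_rows(rows=[[30, 0, 3, 0], [35, 0, 3, 0], [35, 0, 3, 0], [35, 0, 3, 0], [25, 0, 1, 0], [8, 0, 0, 0], [0, 0, 0, 0]])

```text
t: 2.35
ee_pos: [415.5, 169.8, 76.6]
orientation: [0.95, 1.356, -0.931]
ft_force: [-0.6, 0.4, -0.2]
width: 57.2
```

Run:
```python
from h import *
from workcell import ctrl
to(-235,-5.5,79)
for n in("top","side"):
    d=ctrl.get_image(n);np.savez(n+"1.npz",**d)
    c=(265,130,405,260) if n=="top" else (270,125,400,260)
    cv2.imwrite(f"pics/{n}1.png",cv2.resize(d["img"][c[1]:c[3],c[0]:c[2],::-1],None,fx=4.4,fy=4.4,interpolation=cv2.INTER_CUBIC))
```

```text
t 2.35 w [415.5 169.8  76.6] stand [[-228.1    4.6]] tooly-yaw rel stand 0.150 F [-0.6  0.4 -0.2] width 57.2 q [0.36 0.42 2.11 0.01 0.6  1.56]
shift [-2.5 -8.3  9. ]
```

View pics/top1.png

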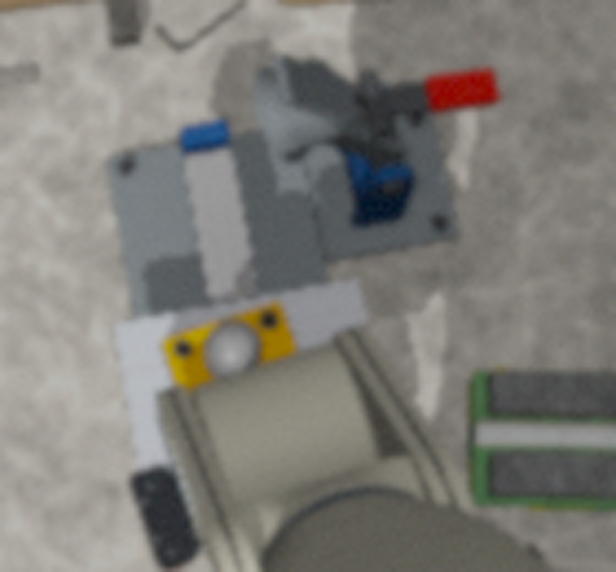

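View pics/side1.png

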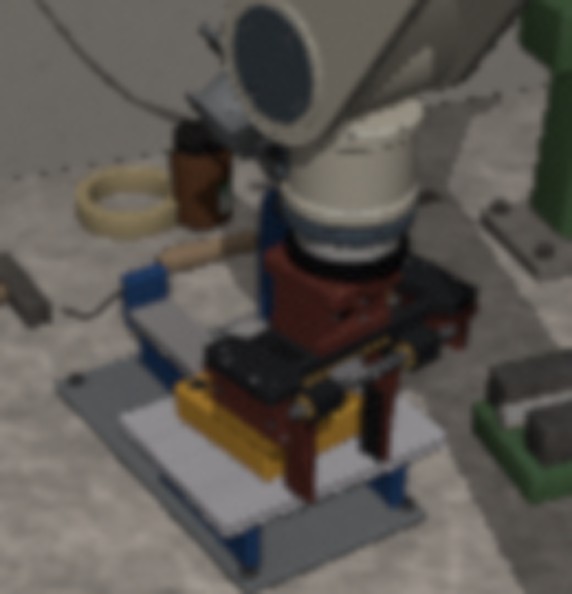

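Run:
```python
from h import *
for n in("side","top"):
    d=np.load(n+"1.npz");d0=np.load(n+"0.npz")
    P=pts(d);ch=abs(d["depth"]-d0["depth"])>15
    ch&=(P[...,2]>60)
    ch=cv2.morphologyEx(ch.astype(np.uint8),cv2.MORPH_OPEN,np.ones((3,3)))>0
    q=P[ch];xy=(q[:,:2]-O)@RS
    print(n)
    for z in range(60,520,20):
        s=(q[:,2]>=z)&(q[:,2]<z+20)&(xy[:,0]>-400)
        if s.sum()>5: print(z,s.sum(),"x",np.percentile(xy[s,0],[1,99]).round(0),"y",np.percentile(xy[s,1],[1,99]).round(0))
# coupler
d=np.load("top0.npz");P=pts(d);hsv=cv2.cvtColor(d["img"],cv2.COLOR_RGB2HSV)
R=np.zeros((400,640),bool);R[138:178,320:362]=1
q=P[R&(P[...,2]>150)];xy=(q[:,:2]-O)@RS
import sys
for z in range(150,320,10):
    s=(q[:,2]>=z)&(q[:,2]<z+10)
    if s.sum()>2: print("c",z,s.sum(),"x",np.percentile(xy[s,0],[2,98]).round(0),"y",np.percentile(xy[s,1],[2,98]).round(0))
```

```text
side
60 70 x [-149.  190.] y [-1414.  -683.]
80 167 x [-245.  189.] y [-1412.    45.]
100 200 x [-245.  193.] y [-1408.    46.]
120 193 x [-246.  195.] y [-1414.    48.]
140 204 x [-397.  196.] y [-1410.    88.]
160 513 x [-395.  196.] y [-1404.    90.]
180 724 x [-395.  196.] y [-1401.    96.]
200 605 x [-398.  200.] y [-1402.    92.]
220 330 x [-397.  203.] y [-1409.    49.]
240 484 x [-397.  203.] y [-1408.    49.]
260 358 x [-398.  208.] y [-1409.    44.]
280 382 x [-398.  188.] y [-1338.    45.]
300 508 x [-398.  169.] y [-1337.    45.]
320 471 x [-398.  171.] y [-1335.    43.]
340 598 x [-397.  173.] y [-1336.    68.]
360 682 x [-396.  173.] y [-1335.    70.]
380 814 x [-396.  178.] y [-1336.    70.]
400 862 x [-394.  181.] y [-1337.    70.]
420 924 x [-397.  182.] y [-1334.    67.]
440 1018 x [-397.  184.] y [-1337.    64.]
460 1771 x [-394.  204.] y [-1912.    61.]
480 1508 x [-366.  219.] y [-1954.    59.]
500 1425 x [-374.  220.] y [-1939.    57.]
top
180 150 x [-273. -211.] y [59. 93.]
200 93 x [-274. -210.] y [60. 94.]
360 7 x [-260. -209.] y [47. 66.]
380 35 x [-281. -183.] y [-35.  67.]
400 362 x [-278. -184.] y [-48.  66.]
420 873 x [-260. -197.] y [-49.  63.]
440 110 x [-289. -209.] y [-55.  62.]
460 119 x [-335. -223.] y [-58.  59.]
480 118 x [-347. -238.] y [-59.  58.]
500 223 x [-356. -254.] y [-61.  54.]
c 150 12 x [-20.   3.] y [-127. -102.]
c 160 18 x [-21.  13.] y [-123.  -99.]
c 170 14 x [-22.  14.] y [-113.  -91.]
c 180 14 x [-21.  16.] y [-108.  -83.]
c 190 16 x [-21.  18.] y [-103.  -84.]
c 200 87 x [-22.  17.] y [-144.  -76.]
c 210 79 x [-31.  20.] y [-135.  -51.]
c 220 38 x [-31.  15.] y [-94. -42.]
c 230 74 x [-28.  28.] y [-87. -33.]
c 240 133 x [-25.  21.] y [-80. -29.]
c 250 52 x [-23.  23.] y [-74. -39.]
c 260 27 x [-16.  15.] y [-68. -60.]
c 270 21 x [-17.  14.] y [-61. -52.]
c 280 27 x [-16.  14.] y [-56. -44.]
c 290 38 x [-15.  14.] y [-49. -40.]
```

send_rows(rows=[[-1, -5, 4, 0], [-1, -3, 5, 0], [0, 0, 0, 0]])

```text
t: 2.7
ee_pos: [414.5, 159.0, 84.3]
orientation: [0.956, 1.35, -0.923]
ft_force: [-0.1, 0.3, 0.4]
width: 57.1
```

```bash
python3 -c "
from h import *
to(-212.4,-2.2,79)"
```

```text
t 2.70 w [414.5 159.   84.3] stand [[-231.3   -5.7]] tooly-yaw rel stand 0.150 F [-0.1  0.3  0.4] width 57.1 q [0.34 0.39 2.12 0.01 0.61 1.54]
shift [ 5.7 19.1 -0.6]
```

send_rows(rows=[[4, 2, 0, 0.01], [0, 2, 0, 0], [0, 0, 0, 0]])

```text
t: 2.95
ee_pos: [420.6, 160.5, 83.0]
orientation: [0.969, 1.342, -0.928]
ft_force: [0.2, 0.0, 0.3]
width: 57.0
```

```bash
python3 -c "
from h import *
d=to(-212.4,-2.2,79);o,R=st();print(R.round(3))"
```

```text
t 2.95 w [420.6 160.5  83. ] stand [[-225.    -5.5]] tooly-yaw rel stand 0.138 F [0.2 0.  0.3] width 57.0 q [0.33 0.4  2.11 0.01 0.6  1.55]
shift [ 4.3 12.8 -1.6]
t 2.95 w [420.6 160.5  83. ] stand [[-225.    -5.5]] tooly-yaw rel stand 0.138 F [0.2 0.  0.3] width 57.0 q [0.33 0.4  2.11 0.01 0.6  1.55]
[[ 0.024  0.94   0.34 ]
 [ 0.014  0.34  -0.94 ]
 [-1.     0.027 -0.005]]
```

send_rows(rows=[[2, 5, 0, 0], [2, 4, 0, 0], [1, 4, 0, 0], [0, 4, 0.3, 0.005], [0, 5, 0.4, 0.006], [0, 5, 0.4, 0.006], [0, 5, 0.4, 0.006], [0, 5, 0.4, 0.006], [0, 5, 0.4, 0.006], [0, 0, 0, 0]])

```text
t: 3.78
ee_pos: [444.6, 168.3, 73.9]
orientation: [0.969, 1.357, -0.988]
ft_force: [0.7, -0.3, 0.3]
width: 57.0
```

```bash
cat >> h.py <<'E'
def look(k):
    from workcell import ctrl
    for n in("top","side"):
        d=ctrl.get_image(n);np.savez(f"{n}{k}.npz",**d)
        c=(265,130,405,260) if n=="top" else (270,125,400,260)
        cv2.imwrite(f"pics/{n}{k}.png",cv2.resize(d["img"][c[1]:c[3],c[0]:c[2],::-1],None,fx=4.4,fy=4.4,interpolation=cv2.INTER_CUBIC))
    a=cv2.imread(f"pics/top{k}.png")[:,:,:];b=cv2.imread(f"pics/side{k}.png");h=560
    a=a[:h,100:500];b=b[:h,60:460];cv2.imwrite(f"pics/both{k}.png",np.hstack([a,b]))
E
python3 -c "
from h import *
to(-82,0,79);look(2)"
```

```text
t 3.78 w [444.6 168.3  73.9] stand [[-200.    -2.9]] tooly-yaw rel stand 0.103 F [ 0.7 -0.3  0.3] width 57.0 q [0.33 0.46 2.03 0.01 0.67 1.58]
shift [ -7.4 117.5   9.2]
```

View pics/both2.png

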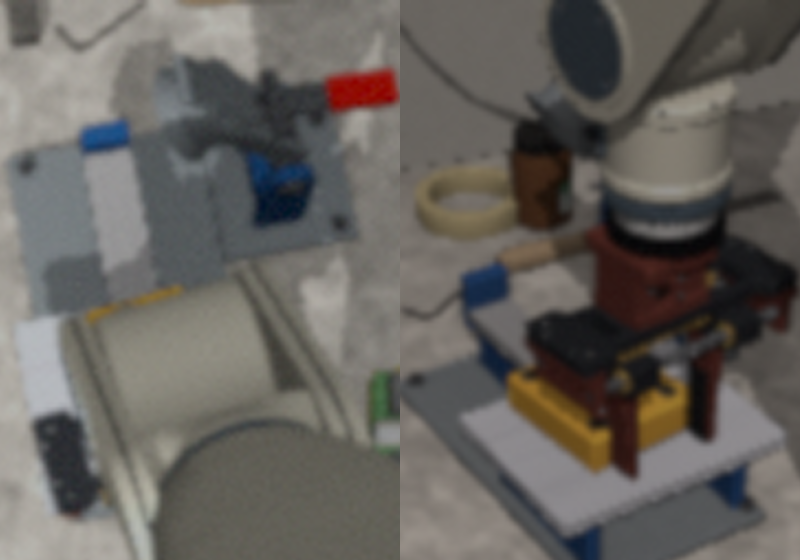

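```bash
cat >> h.py <<'E'
def sideblock(k,verbose=1):
    d=np.load(f"side{k}.npz");up=6
    hsv=cv2.cvtColor(cv2.resize(d["img"],None,fx=up,fy=up,interpolation=cv2.INTER_CUBIC),cv2.COLOR_RGB2HSV)
    H,S,V=cv2.split(hsv);m=((H>10)&(H<32)&(S>120)&(V>50));R=np.zeros_like(m);R[170*up:245*up,290*up:380*up]=1
    c=big(cv2.morphologyEx((m&R).astype(np.uint8),cv2.MORPH_OPEN,np.ones((9,9))))
    mm=np.zeros(m.shape,np.uint8);cv2.drawContours(mm,[c],-1,1,-1)
    cols=np.nonzero(mm.any(0))[0];bot=np.array([np.nonzero(mm[:,u])[0].max() for u in cols])
    iu=cols[np.argmax(bot)]
    uv=np.c_[cols,bot]/up-0.5+0.5/up
    W=(ray(d,uv,70)[:,:2]-O)@RS
    L=cols[0]
    l=(cols>L+.15*(iu-L))&(cols<iu-.1*(iu-L))
    a=cv2.fitLine(W[l].astype(np.float32),cv2.DIST_HUBER,0,.01,.01).ravel()
    ang=np.arctan(a[1]/a[0])
    r=(cols>iu+6)&(cols<iu+150)
    # rear corner: along left-edge direction, min of projection near corner
    e=np.array([np.cos(ang),np.sin(ang)]);nrm=np.array([-e[1],e[0]])
    pr=W[r]@e
    rear=np.percentile(W[(cols>iu-30)&(cols<iu+40)]@e,3)
    left=a[2:]@nrm
    org=e*(rear+72)+nrm*(left-45)
    if verbose: print(f"side{k}: yaw {ang:.3f} origin {org.round(1)} resid {np.std((W[l]-a[2:])@nrm):.2f} corner px {iu/up:.1f},{bot.max()/up:.1f}")
    return ang,org
E
python3 -c "
from h import *
for k in (0,1,2): sideblock(k)"
```

```text
side0: yaw 0.137 origin [-122.7    7.8] resid 0.23 corner px 330.0,233.5
side1: yaw 0.137 origin [-125.5    7.4] resid 0.23 corner px 330.2,233.5
side2: yaw 0.104 origin [-110.6    6.7] resid 0.20 corner px 327.2,231.3
```

send_rows(rows=[[-2, 4, 0.4, 0.004], [-2, 7, 0.7, 0.008], [-1, 7, 0.7, 0.008], [-1, 7, 0.6, 0.008], [0, 7, 0.6, 0.008], [0, 7, 0.5, 0.008], [0, 7, 0.5, 0.008], [0, 7, 0.4, 0.008], [0, 5, 0.3, 0.006], [0, 0, 0, 0]])

```text
t: 4.72
ee_pos: [506.5, 180.7, 77.4]
orientation: [1.021, 1.331, -1.047]
ft_force: [-2.0, 0.5, -0.9]
width: 57.1
```

```bash
python3 -c "
from h import *
d=to(-82,-2,79);o,R=st();print(R[2].round(3));look(3);sideblock(3)"
```

```text
t 4.72 w [506.5 180.7  77.4] stand [[-136.8   -3.6]] tooly-yaw rel stand 0.030 F [-2.   0.5 -0.9] width 57.1 q [0.32 0.52 1.89 0.01 0.75 1.64]
shift [-2.9 54.8  0. ]
t 4.72 w [506.5 180.7  77.4] stand [[-136.8   -3.6]] tooly-yaw rel stand 0.030 F [-2.   0.5 -0.9] width 57.1 q [0.32 0.52 1.89 0.01 0.75 1.64]
[-1.    -0.023 -0.005]
side3: yaw 0.099 origin [-45.9   3.5] resid 0.71 corner px 316.3,220.0
```

View pics/both3.png

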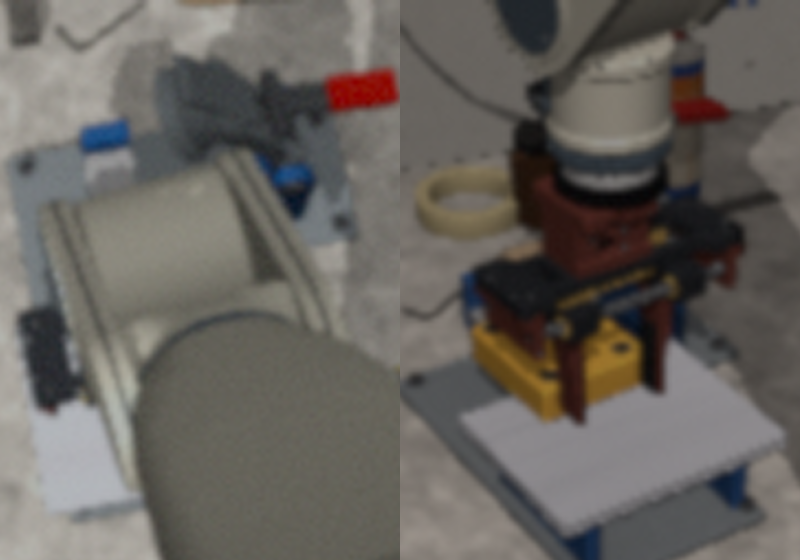

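Run:
```python
from h import *
d=np.load("side3.npz");up=10
im=cv2.resize(d["img"][185:240,300:350],None,fx=12,fy=10,interpolation=cv2.INTER_CUBIC)[:,:,::-1].copy()
def dr(yaw,org,col):
    c,s=np.cos(yaw),np.sin(yaw)
    loc=np.array([[-72,45],[28,45],[-72,-45]],float)
    for z in(70,98):
        p=tow(loc@np.array([[c,s],[-s,c]])+org);uv=(proj(d,np.c_[p,[z]*3])-[300,185]+.5)*[12,10]
        for i in(1,2):cv2.line(im,tuple(map(int,uv[0])),tuple(map(int,uv[i])),col,1)
dr(.03,np.array([-54.,1.2]),(0,0,255));dr(.099,np.array([-52.,3.5]),(255,0,0))
cv2.imwrite("pics/z3.png",im)
```

```text
(no output)
```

View pics/z3.png

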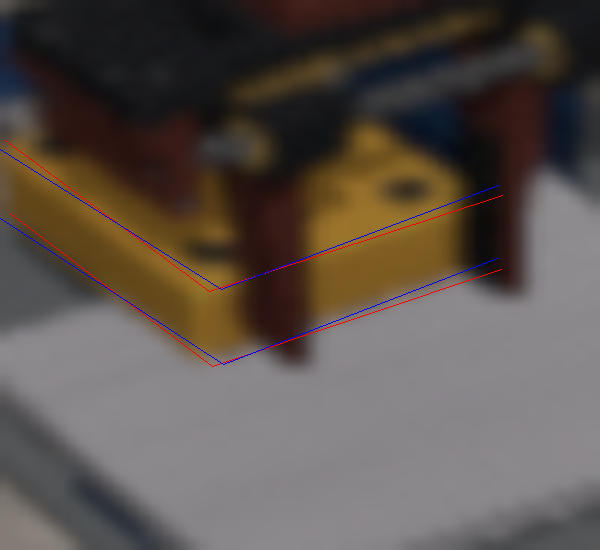

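send_rows(rows=[[-1, 3, 0, 0.003], [-1, 5, 0.1, 0.004], [0, 5, 0.1, 0.004], [0, 5, 0.1, 0.004], [0, 5, 0, 0.004], [0, 5, 0, 0.004], [0, 5, 0, 0.004], [0, 4, 0, 0.003], [0, 0, 0, 0]])

```text
t: 5.57
ee_pos: [543.5, 188.8, 78.1]
orientation: [1.043, 1.32, -1.074]
ft_force: [-2.3, 0.4, -0.1]
width: 57.0
```

```bash
python3 -c "
from h import *
d=to(-82,-3,79);o,R=st();print(R[2].round(3));look(4);sideblock(4)"
```

```text
t 5.57 w [543.5 188.8  78.1] stand [[-98.9  -3.3]] tooly-yaw rel stand -0.002 F [-2.3  0.4 -0.1] width 57.0 q [0.31 0.56 1.81 0.01 0.8  1.67]
shift [-1.4 16.9 -0.4]
t 5.57 w [543.5 188.8  78.1] stand [[-98.9  -3.3]] tooly-yaw rel stand -0.002 F [-2.3  0.4 -0.1] width 57.0 q [0.31 0.56 1.81 0.01 0.8  1.67]
[-1.    -0.027 -0.004]
side4: yaw -0.018 origin [-9.8 -0.2] resid 0.42 corner px 309.5,213.7
```

View pics/both4.png

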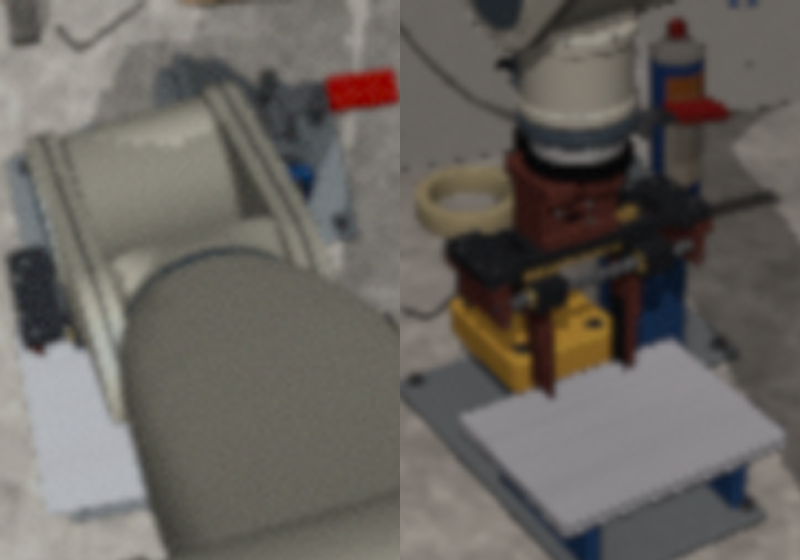

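send_rows(rows=[[-1, 3, 0, 0], [0, 4, 0, 0], [0, 4, 0, 0], [0, 3, 0, 0], [0, 1, 0, 0]])

```text
t: 6.08
ee_pos: [557.8, 191.7, 78.7]
orientation: [1.041, 1.322, -1.075]
ft_force: [-3.2, -0.4, -1.5]
width: 57.0
```

```bash
python3 -c "
from h import *
d=to(-82,-3,79)"
```

```text
t 6.08 w [557.8 191.7  78.7] stand [[-84.3  -3.5]] tooly-yaw rel stand -0.002 F [-3.2 -0.4 -1.5] width 57.0 q [0.31 0.58 1.77 0.01 0.82 1.67]
shift [-0.4  2.3 -0.5]
```

send_rows(rows=[[0, 2, 0, 0], [0, 1, 0, 0]])

```text
t: 6.25
ee_pos: [559.8, 192.0, 78.4]
orientation: [1.039, 1.324, -1.078]
ft_force: [-9.7, -2.1, 6.5]
width: 56.8
```

```bash
python3 -c "
from h import *
d=to(-82,-3,79);look(5);sideblock(5)"
```

```text
t 6.25 w [559.8 192.   78.4] stand [[-82.4  -3.5]] tooly-yaw rel stand -0.002 F [-9.7 -2.1  6.5] width 56.8 q [0.31 0.58 1.76 0.01 0.83 1.66]
shift [-0.6  0.4 -0.6]
side5: yaw -0.029 origin [ 1.1 -1. ] resid 0.30 corner px 307.5,212.2
```

View pics/side5.png

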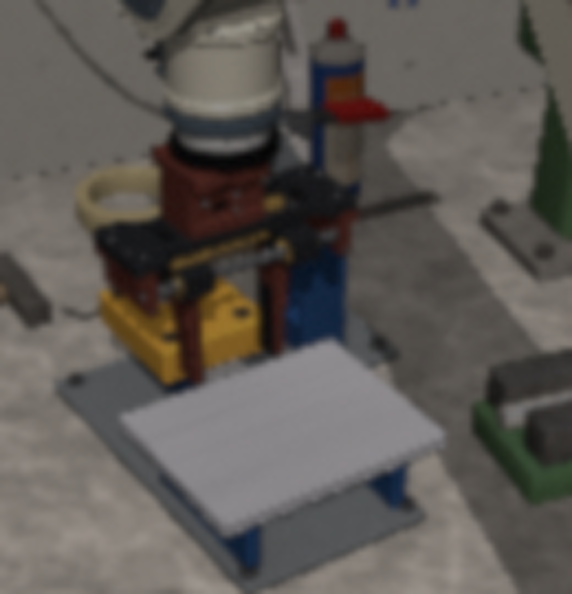

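send_rows(rows=[[0, -3, 0, 0], [0, -10, 0, 0], [-2, -30, 0, 0], [-10, -40, 0, 0], [-20, -35, 0, 0], [-25, -30, 0, 0], [-30, -25, 0, 0], [-30, -25, 0, 0], [-30, -10, 0, 0], [-30, 0, 0, 0]])

```text
t: 7.18
ee_pos: [351.2, 146.8, 262.1]
orientation: [1.046, 1.317, -1.071]
ft_force: [1.5, 0.3, -0.6]
width: 57.2
```

Run:
```python
from h import *
st();look(6);sideblock(6)
up=6
for n,roi in(("top",(290,150,340,205)),("side",(280,170,350,230))):
    d=np.load(n+"6.npz")
    hsv=cv2.cvtColor(cv2.resize(d["img"],None,fx=up,fy=up,interpolation=cv2.INTER_CUBIC),cv2.COLOR_RGB2HSV)
    R=np.zeros(hsv.shape[:2],bool);R[roi[1]*up:roi[3]*up,roi[0]*up:roi[2]*up]=1
    H,S,V=cv2.split(hsv)
    yel=(H>15)&(H<32)&(S>150)&(V>100)&R if n=="top" else (H>12)&(H<32)&(S>140)&(V>128)&R
    w,r=rect(d,yel,98,up);print(n,[np.round(x,2) for x in r],tost([r[0]]),cv2.boxPoints(r).round(1).tolist())
```

```text
t 7.18 w [351.2 146.8 262.1] stand [[-295.8   -4.5]] tooly-yaw rel stand -0.003 F [ 1.5  0.3 -0.6] width 57.2 q [0.36 0.   2.08 0.01 1.08 1.72]
side6: yaw -0.029 origin [ 0.8 -1.1] resid 0.35 corner px 307.5,212.2
top [array([614.25, 207.06]), array([103.86,  90.95]), np.float64(11.82)] [[-25.95151014  -0.1631308 ]] [[554.0999755859375, 240.89999389648438], [572.7000122070312, 151.89999389648438], [674.4000244140625, 173.1999969482422], [655.7999877929688, 262.20001220703125]]
side [array([599.58, 210.41]), array([125.86,  95.8 ]), np.float64(6.5)] [[-39.60039069   6.15949993]] [[531.5999755859375, 250.89999389648438], [542.5, 155.6999969482422], [667.5, 169.89999389648438], [656.7000122070312, 265.1000061035156]]
```

View pics/both6.png

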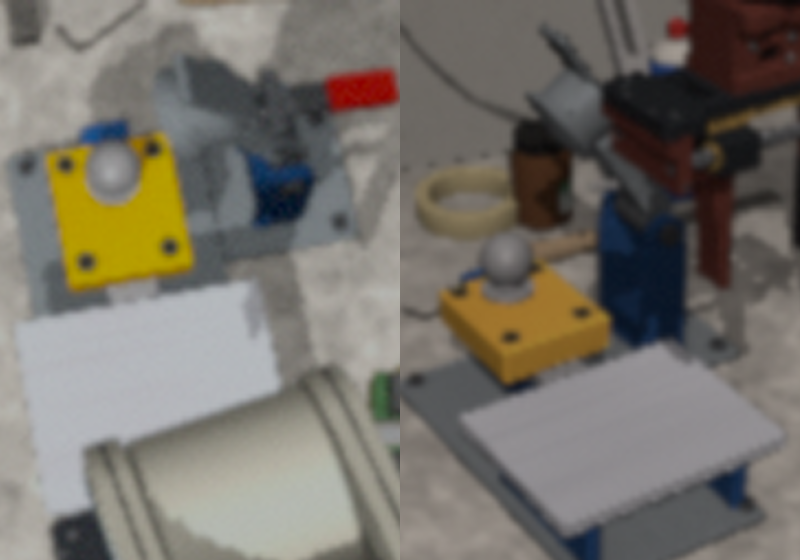

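Top view: block centre at stand y ≈ -0.2 mm and yaw ≈ -0.003 rad. The front edge is at the stop, and the contact force rose there. Next I'll close the fingers and go above the hinge side of the raised head.

send_rows(rows=[[-38, 0, 0, 0], [-38, 10, 0, 0], [-20, 30, 10, 0], [0, 37, 12, 0], [0, 37, 12, 0], [0, 37, 12, 0], [0, 37, 12, 0], [0, 37, 12, 0], [0, 37, 12, 0], [0, 25, 10, 0]], fingers=0)

```text
t: 8.12
ee_pos: [667.6, 116.2, 361.4]
orientation: [1.062, 1.301, -1.045]
ft_force: [-0.1, 1.5, 0.6]
width: 0.2
```

```bash
python3 -c "
from h import *
d=to(0,-95,300);o,R=st();print(R[2].round(3))"
```

```text
t 8.12 w [667.6 116.2 361.4] stand [[   7.3 -100.1]] tooly-yaw rel stand 0.001 F [-0.1  1.5  0.6] width 0.2 q [0.15 0.39 1.37 0.01 1.38 1.51]
shift [61.4 -7.8 -4.8]
t 8.12 w [667.6 116.2 361.4] stand [[   7.3 -100.1]] tooly-yaw rel stand 0.001 F [-0.1  1.5  0.6] width 0.2 q [0.15 0.39 1.37 0.01 1.38 1.51]
[-1.     0.008 -0.006]
```

send_rows(rows=[[20, -4, 0, 0], [30, -3, 0, 0], [20, 0, 0, 0], [4, 0, 0, 0], [0, 0, 0, 0]])

```text
t: 8.53
ee_pos: [669.9, 113.0, 278.3]
orientation: [1.067, 1.295, -1.044]
ft_force: [-0.6, 0.2, -0.2]
width: 0.9
```

```bash
python3 -c "
from h import *
d=to(0,-95,285);look(7)"
```

```text
t 8.53 w [669.9 113.  278.3] stand [[   8.9 -103.7]] tooly-yaw rel stand -0.003 F [-0.6  0.2 -0.2] width 0.9 q [0.15 0.45 1.46 0.01 1.22 1.51]
shift [-6.7 -8.9 -8.7]
```

View pics/side7.png

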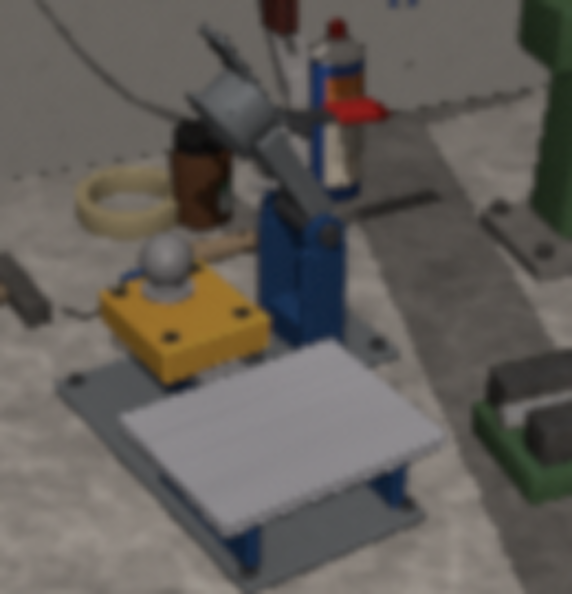

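send_rows(rows=[[-6, -5, -8, 0], [-2, -4, -8, 0], [-1, 0, -8, 0], [0, 0, -4, 0], [0, 0, 0, 0]])

```text
t: 9.05
ee_pos: [656.2, 142.6, 297.2]
orientation: [1.073, 1.287, -1.034]
ft_force: [-0.6, -0.9, 0.7]
width: 0.9
```

```bash
python3 -c "
from h import *
d=to(0,-66,284)"
```

```text
t 9.05 w [656.2 142.6 297.2] stand [[  1.7 -72. ]] tooly-yaw rel stand -0.002 F [-0.6 -0.9  0.7] width 0.9 q [0.19 0.41 1.47 0.01 1.23 1.56]
shift [13.2 -2.1 -5.9]
```

send_rows(rows=[[12, -1, 0, 0], [6, 0, 0, 0], [2, 0, -4, 0], [3, 0, -6, 0], [3, 0, -6, 0], [3, 0, -6, 0], [3, 0, -6, 0], [0, 0, 0, 0]])

```text
t: 9.72
ee_pos: [650.2, 172.7, 263.0]
orientation: [1.073, 1.285, -1.033]
ft_force: [-0.4, -0.3, 0.2]
width: 0.3
```

```bash
python3 -c "
from h import *
d=to(0,-36,267);look(8)"
```

```text
t 9.72 w [650.2 172.7 263. ] stand [[  2.1 -41.3]] tooly-yaw rel stand -0.002 F [-0.4 -0.3  0.2] width 0.3 q [0.24 0.44 1.5  0.   1.17 1.6 ]
shift [-4.1 -2.  -5.3]
```

View pics/both8.png

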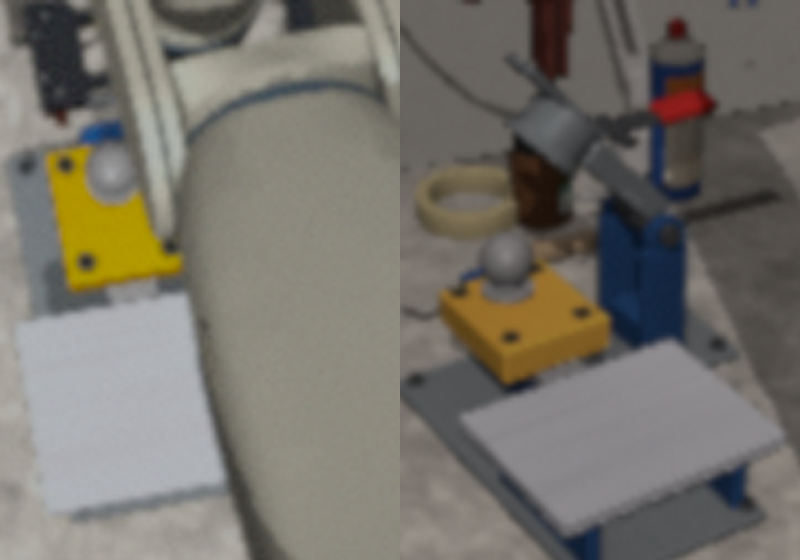

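send_rows(rows=[[2, -1, -6, 0], [3, -1, -7, 0], [4, 0, -6, 0], [4, 0, -6, 0], [5, 0, -6, 0], [5, 0, -5, 0], [6, 0, -5, 0], [6, 0, -5, 0], [6, 0, -4, 0], [0, 0, 0, 0]])

```text
t: 10.65
ee_pos: [637.7, 225.7, 217.7]
orientation: [1.073, 1.285, -1.034]
ft_force: [0.0, -1.1, 0.4]
width: 0.3
```

```bash
python3 -c "
from h import *
d=to(0,27,187);look(9)"
```

```text
t 10.65 w [637.7 225.7 217.7] stand [[ 0.8 13.2]] tooly-yaw rel stand -0.002 F [ 0.  -1.1  0.4] width 0.3 q [ 0.32  0.49  1.53 -0.    1.09  1.69]
shift [ 30.7  -1.7 -13.7]
```

View pics/both9.png

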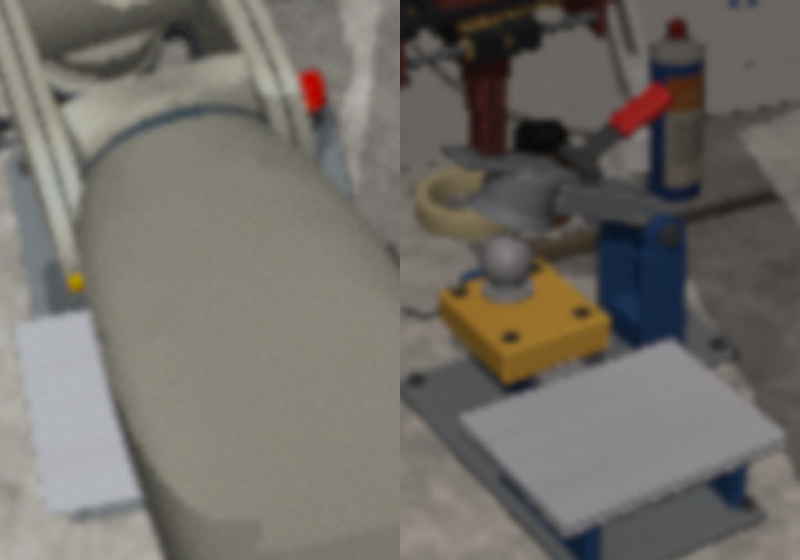

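send_rows(rows=[[5, 0, -3, 0], [6, -1, -3, 0], [6, 0, -3, 0], [6, 0, -2, 0], [6, 0, -2, 0], [6, 0, -2, 0], [6, 0, -2, 0], [5, 0, -1, 0], [4, 0, -1, 0], [0, 0, 0, 0]])

```text
t: 11.58
ee_pos: [635.0, 246.4, 164.6]
orientation: [1.076, 1.283, -1.032]
ft_force: [0.1, 0.4, 1.5]
width: 0.7
```

```bash
python3 -c "
from h import *
d=to(0,36,154);look(10)"
```

```text
t 11.58 w [635.  246.4 164.6] stand [[ 2.6 34. ]] tooly-yaw rel stand -0.004 F [0.1 0.4 1.5] width 0.7 q [0.35 0.55 1.56 0.   1.   1.72]
shift [10.5 -2.9 -1.9]
```

View pics/both10.png

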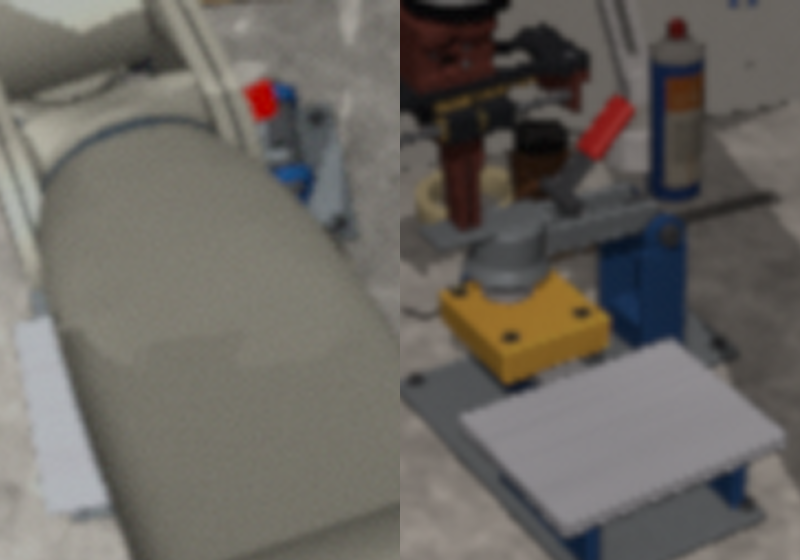

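send_rows(rows=[[4, -1, 0, 0], [4, -1, 0, 0], [4, 0, 0, 0], [3, 0, 0, 0]])

```text
t: 12.02
ee_pos: [635.2, 246.3, 153.9]
orientation: [1.08, 1.281, -1.029]
ft_force: [-14.0, -5.0, 40.8]
width: 0.8
```

```bash
python3 -c "
from h import *
d=to(0,36,154)"
```

```text
t 12.02 w [635.2 246.3 153.9] stand [[ 2.7 33.9]] tooly-yaw rel stand -0.005 F [-14.   -5.   40.8] width 0.8 q [0.35 0.57 1.57 0.   0.97 1.72]
shift [-0.2 -2.7 -2.1]
```

send_rows(rows=[[-3, 0, 0, 0], [-15, -1, 0, 0], [-35, 0, 0, 0], [-38, 0, 0, 0], [-30, 0, 10, 0], [-10, 0, 28, 0], [0, 0, 30, 0], [8, 0, 12, 0], [12, 0, 0, 0], [0, 0, 0, 0]])

```text
t: 12.85
ee_pos: [645.7, 162.9, 267.8]
orientation: [1.076, 1.28, -1.031]
ft_force: [-0.4, -0.3, -0.9]
width: 0.5
```

```bash
python3 -c "
from h import *
d=to(0,-50,222);look(11);sideblock(11)"
```

```text
t 12.85 w [645.7 162.9 267.8] stand [[ -4.4 -49.9]] tooly-yaw rel stand -0.004 F [-0.4 -0.3 -0.9] width 0.5 q [0.23 0.42 1.52 0.   1.17 1.59]
shift [45.9  2.9  0.2]
side11: yaw -0.030 origin [ 0.7 -1. ] resid 0.35 corner px 307.5,212.2
```

View pics/both11.png

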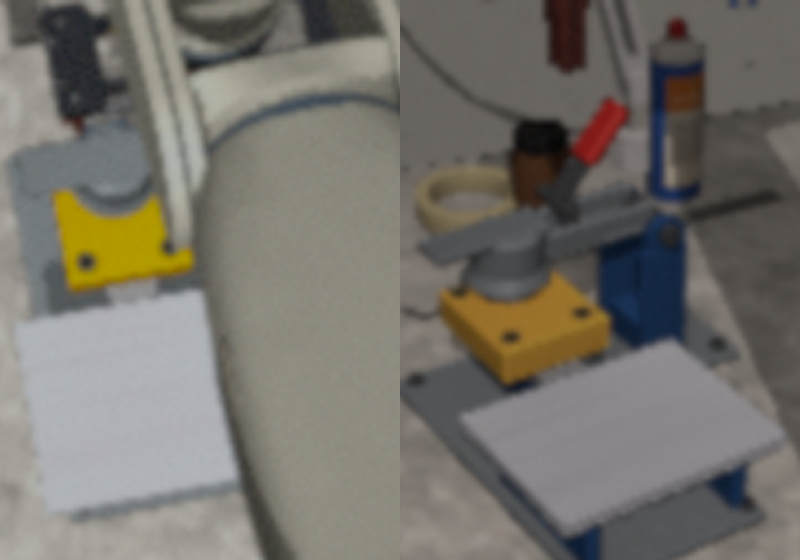

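send_rows(rows=[[10, 2, 0, 0], [15, 2, 0, 0], [14, 0, 0, 0], [5, 0, 0, 0], [0, 0, -6, 0], [0, 0, 0, 0]])

```text
t: 13.45
ee_pos: [648.6, 177.3, 218.4]
orientation: [1.07, 1.286, -1.028]
ft_force: [-0.4, 0.5, -0.6]
width: 0.6
```

```bash
python3 -c "
from h import *
d=to(0,-70,224)"
```

```text
t 13.45 w [648.6 177.3 218.4] stand [[  1.5 -36.3]] tooly-yaw rel stand 0.003 F [-0.4  0.5 -0.6] width 0.6 q [0.25 0.48 1.54 0.   1.09 1.6 ]
shift [-5.8 -1.4 33.6]
```

send_rows(rows=[[-2, 0, 10, 0], [-1, 0, 14, 0], [0, 0, 8, 0], [2, 0, 6, 0], [3, 0, 5, 0], [4, 0, 5, 0], [5, 0, 4, 0], [0, 0, 0, 0]])

```text
t: 14.12
ee_pos: [662.6, 121.9, 209.8]
orientation: [1.073, 1.283, -1.024]
ft_force: [0.7, 0.3, -1.0]
width: 0.3
```

```bash
python3 -c "
from h import *
d=to(0,-101,188);look(12)"
```

```text
t 14.12 w [662.6 121.9 209.8] stand [[  3.6 -93.5]] tooly-yaw rel stand 0.003 F [ 0.7  0.3 -1. ] width 0.3 q [0.16 0.49 1.55 0.01 1.06 1.52]
shift [21.6 -4.4  7.6]
```

View pics/both12.png

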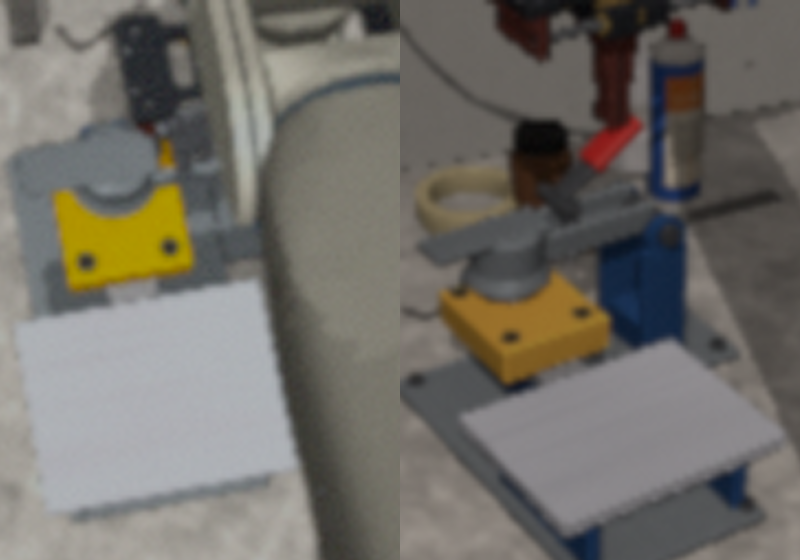

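send_rows(rows=[[5, -1, 2, 0], [6, -1, 2, 0], [6, 0, 2, 0], [6, 0, 2, 0], [6, 0, 1, 0], [5, 0, 1, 0], [0, 0, 0, 0]])

```text
t: 14.8
ee_pos: [665.1, 112.1, 173.7]
orientation: [1.072, 1.281, -1.02]
ft_force: [1.1, -0.3, 1.8]
width: 0.1
```

```bash
python3 -c "
from h import *
d=to(0,-107,169);look(13)"
```

```text
t 14.80 w [665.1 112.1 173.7] stand [[   4.  -103.6]] tooly-yaw rel stand 0.005 F [ 1.1 -0.3  1.8] width 0.1 q [0.15 0.53 1.58 0.01 1.   1.5 ]
shift [ 4.6 -4.2  3.4]
```

View pics/both13.png

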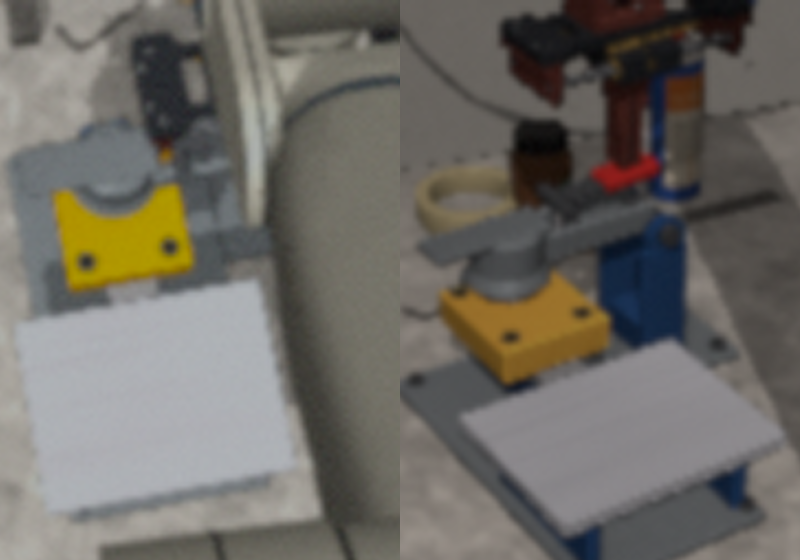

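send_rows(rows=[[3, 0, 1, 0], [3, 0, 1, 0], [3, 0, 0, 0]])

```text
t: 15.15
ee_pos: [666.0, 111.6, 168.3]
orientation: [1.074, 1.282, -1.019]
ft_force: [-13.4, -4.2, 36.6]
width: 0.4
```

send_rows(rows=[[-3, 0, 0, 0], [-15, 0, 0, 0], [-35, 0, 0, 0], [-38, 0, 0, 0], [-38, 0, 0, 0], [-20, -30, 0, 0], [0, -40, 0, 0], [0, -40, 0, 0], [0, -40, 0, 0], [0, -40, 0, 0]])

```text
t: 15.98
ee_pos: [474.0, 69.5, 316.0]
orientation: [1.074, 1.281, -1.015]
ft_force: [0.4, 0.3, 0.8]
width: 0.9
```

send_rows(rows=[[0, -40, 0, 0], [0, -35, 0, 0], [0, -20, 0, 0], [0, 0, 0, 0], [0, 0, 0, 0]])

```text
t: 16.4
ee_pos: [368.6, 47.3, 310.2]
orientation: [1.073, 1.282, -1.016]
ft_force: [1.4, -0.4, 0.1]
width: 0.1
```

Run:
```python
from h import *
st();look(14);sideblock(14)
d=np.load("top14.npz");P=pts(d);hsv=cv2.cvtColor(d["img"],cv2.COLOR_RGB2HSV)
H,S=hsv[...,0],hsv[...,1]
for n in("top","side"):
    d=np.load(n+"14.npz");P=pts(d);h=cv2.cvtColor(d["img"],cv2.COLOR_RGB2HSV)
    R=np.zeros((400,640),bool);R[120:200,300:390]=1
    m=R&((h[...,0]<8)|(h[...,0]>172))&(h[...,1]>170)
    st_=np.c_[tost(P[m]),P[m][:,2]];st_=st_[(abs(st_[:,0])<40)&(st_[:,1]<-60)];print(n,"red",len(st_),np.percentile(st_,[5,50,95],axis=0).round(0).tolist())
    q=P[R|True].reshape(-1,3);xy=tost(q);s=(abs(xy[:,0])<12)&(xy[:,1]>20)&(xy[:,1]<60)&(q[:,2]>120)&(q[:,2]<220);print("nose z",np.polyfit(xy[s,1],q[s,2],1).round(3) if s.sum()>5 else None,s.sum(),np.median(q[s,2]) if s.sum() else 0)
up=6;d=np.load("top14.npz")
hsv=cv2.cvtColor(cv2.resize(d["img"],None,fx=up,fy=up,interpolation=cv2.INTER_CUBIC),cv2.COLOR_RGB2HSV);H,S,V=cv2.split(hsv)
R=np.zeros(H.shape,bool);R[150*up:205*up,290*up:340*up]=1
w,r=rect(d,(H>15)&(H<32)&(S>150)&(V>100)&R,98,up);print([np.round(x,2) for x in r],tost(cv2.boxPoints(r)).round(1).tolist())
```

```text
t 16.40 w [368.6  47.3 310.2] stand [[-299.5 -105.5]] tooly-yaw rel stand 0.008 F [ 1.4 -0.4  0.1] width 0.1 q [ 0.09 -0.11  2.06  0.01  1.15  1.44]
side14: yaw -0.030 origin [ 0.7 -1.1] resid 0.31 corner px 307.5,212.2
top red 130 [[-12.0, -127.0, 163.0], [-2.0, -106.0, 168.0], [9.0, -84.0, 173.0]]
nose z [2.00000e-03 1.53117e+02] 102 152.99925024274944
side red 60 [[-14.0, -120.0, 162.0], [-8.0, -98.0, 168.0], [4.0, -81.0, 171.0]]
nose z [  0.461 130.152] 71 153.15417787178262
[array([598.76, 203.27]), array([74.14, 90.9 ]), np.float64(10.41)] [[-77.7, 45.8], [-80.2, -45.1], [-6.1, -47.1], [-3.6, 43.8]]
```

View pics/both14.png

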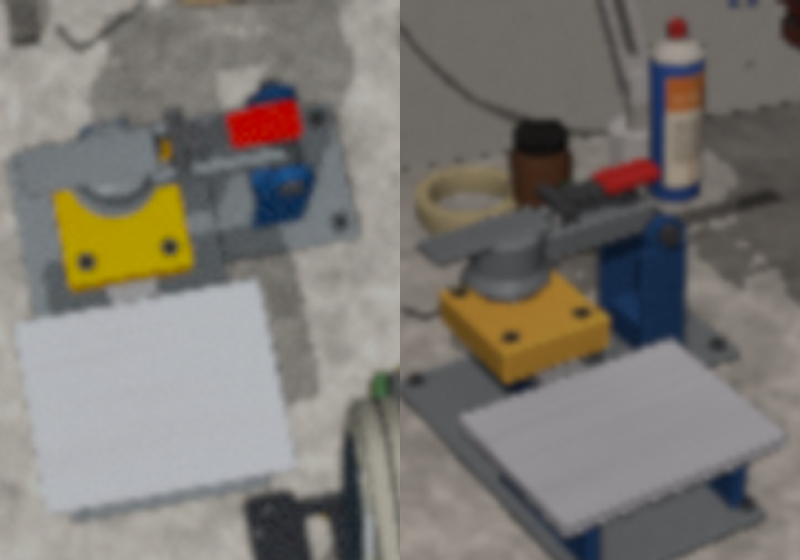

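Head flat: nose top at 153 mm with slope 0.002. The lever is flat at 168 mm, against 169 expected. The block hasn't moved and the arm is clear, so I'm handing in.

```bash
python3 -c "
from workcell import ctrl
print(ctrl.close_job())"
```

```text
the job is handed in; nothing more can be done
None
```

I pushed the block home along the rail, pressed the coupler head down over the ball, then pressed the latch lever down. The job was handed in at about 16.5 s of the 69 s; hand-in reports no verdict.

**What I did**
- **Block:** I pushed its rear face with two spread fingers, straightening it on the way, until the force rose at the end stop.
- **Head:** I pressed the nose down along its arc until it stopped at about 154 mm height. The force there reached 41 N at the fingertips.
- **Latch:** I pressed the lever until it stopped at 168 mm height, with 37 N at the fingertips. The arm then retracted clear.

**Last checks**
- **Block:** After the push, the top view put it about 0.2 mm off the rail's centre line, with under 0.01 rad of turn. The side view read about 1 mm across, 1 mm along and -0.03 rad, and did not change through both presses.
- **Head:** Its flat top measured level at 153 mm in the top view (slope 0.002), against 154 mm expected.
- **Lever:** The red lever measured 168 mm high, against 169 mm expected.

**Where readings disagreed**
- The side view's turn differed from the top view's by about 0.03 rad, within limits.
- The side view's slope fit for the head (0.46) was not usable, because the points mixed different surfaces.
- The final top-view fit of the block was cut off by the head, so I relied on the earlier one.
- I did not measure the tools on the bench again at the end, but the moves were planned to stay clear of them.

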